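# Start the carver's dust extractor and hold its sprung blast gate half open

## Robot

A 7-joint arm with a two-finger parallel gripper is mounted at the origin on the work surface. World frame = base frame: x ahead of the robot, y to its left, z up, the work surface at z = 0. Lengths are in m, angles in rad, forces in N, time in s.
With the tool pointing down it reaches from about 0.425 to 0.925 m from the base axis. Payload 6.8 kg.
Tool frame: the origin (TCP) lies at the very end of the fingers, on their centre line; the grasp point (between the pads) lies 19 mm behind it; z points along the fingers, y is the line along which they close (so a half turn about z gives the same grasp; the last joint's range is limited). The gripper opens to 85 mm and grips with 20 to 120 N. Pads are 22 mm wide; open, the fingers measure 114 mm over their backs; the gripper's body (76 mm by 85 mm) begins 54 mm behind the grasp point. The pads swing forward as they close: fully open they stand 13 mm farther back than shut.
Start: joints at [1.113, 0.477, 0.022, 1.555, -0.011, 1.109, -0.083], TCP at [0.231, -0.634, 0.231] pointing down, gripper open.
Joint ranges: [-2.96, 2.96], [-0.34, 2.1], [-1.41, 1.46], [0.24, 2.44], [-1.37, 4.51], [0.17, 1.92], [-2.96, 2.96]. Speed limits (rad/s): [2.39, 2.39, 3.14, 3.14, 3.14, 3.14, 3.14].

## Interface

Orientations are given as a rotation vector (axis times angle).
In Python, from bench import get_obs, viewer, r gives the robot as it stands. The module is installed in compiled form; this text tells all that it offers.
- The arm moves only by the tool play_rows, never from a script. Its argument "commands" is a list that holds one entry, the list of rows, each a list of 5 numbers: the gripper's target within -1 to 1 (shut at 1, half-way at 0, fully open at -1), then the shift along the tool's x, y, z scaled (see below), then the turn about the tool's z scaled (see below). A call has 1 to 12 rows; each row is the pose to reach, as a shift and turn from the pose commanded when the call began, along the tool's axes at that moment; what a row does not reach only later rows make up. The controller multiplies each number of a shift by 0.2 m and each number of a turn by pi/2 rad. A row lasts 1/12 s, in which the tool goes at most 41.7 mm and 7.16 degrees, less where a joint would pass 70% of its speed; a pose out of reach is approached as far as the arm can. A call with a number of a shift or a turn outside -1 to 1 is refused whole. A call with a gripper value outside its range is refused whole. The fingers move at their own pace and stop on an object; "grip_force" is the grip in N (left out, the last holds). Time passes only in rows, so rows that repeat a pose let the fingers close. It gives the time, the measured TCP pose, the force, the opening and the grip force at its end, in the units of the state.
- get_obs(): the state, without advancing time (a new reading comes with each control period).
- viewer.grab_frame(name): name is "side" or "top" or "wrist"; returns a dict with "pixels" (480x640x3 uint8, red, green, blue), "fovy" (degrees; the focal length in pixels is half the picture's height over the tangent of half this angle, whatever the lens; pixels are square), "cx", "cy" (the principal point, pixels), "distortion" ([k1, k2, p1, p2, k3] as OpenCV has them; the pictures are not rectified), "world_to_cam" (4x4, takes a point from world to camera coordinates); the wrist camera has in their place "hand_eye" (4x4, takes a point from camera to tool coordinates, whose origin is the TCP and whose axes are the flange's). Camera axes: x right, y up, looking along -z (the intrinsics and any distortion apply to the point x, -y, -z); pixel columns grow to the right and rows downward; lengths in m; the calibration is good to about 2 mm. A picture is of the moment at which its call begins: read the wrist's pose just before it. There is no depth.
- r.hand_in(): hands the job in; it is judged then, once.
Trained networks look in a picture, given as the dict that the camera call returned (one of the last four; its "shot" number tells which), for a name from the list of things; names that differ only in an ending like _2 or _b are one class to them, and where a whole thing is asked for, a point or a joint stands for the part that bears it (a point fixed in the world has none). Each returns a list of dicts, best first, with "score" (0 to 1); they miss things now and then, are a little off and sometimes report something else, mostly with a low value. They report only what shows in the picture. A call takes as long as a camera call.
- viewer.trace(picture, thing): "pixels" (480x640 bool, what is visible of it) and "rect" ([left, top, right, bottom] in pixels, round what is visible of it).
The state is a dict: "clock": time; "joints": joint angles; "qvel": joint speeds; "tau": joint torques, N m; "tcp_pos": TCP position; "orientation": TCP orientation; "contact_force": force on the tool from outside, world axes, zero at the start; "moment": the same for the moment, N m; "grip_width": finger opening in m; "gripper_force": force on a finger pad.
Only numpy, scipy, OpenCV 4.12 (cv2) and the standard library are available. Lean on these libraries where they do the work, as an engineer would, in place of code of your own. Each camera call takes 0.05 s, during which the arm holds its last target. There are 200 camera calls.

## Task

While the suction gate is still shut, turn the dust extractor's red rotary isolator a quarter turn clockwise to on. Then draw the self-closing gate half open by its black knob, never past three quarters or the draught will swallow small carvings, and finish still holding the knob steady with the gate half open: do not let go, the springs would shut it. Leave the hammer, spoon, bowl and gouge where they lie.

Things in the scene. Friction and masses are not known exactly. Their poses are not given: they have to be found in the camera images.
- isolator: fixed rotary isolator on the bench, face up: grey box 90 x 90 mm, 68 mm high, yellow top plate, red handle on top. Origin on the bench under its centre; z up. Off mark: white dot at the plate's -x edge; on mark: green dot at its +y edge. A grey conduit 18 mm thick leaves its +x side 34 mm up and turns down into the bench 85 mm from the centre
- switch (a joint): the red handle, turning about the vertical axis through the box's centre: 0 = off (bar along the box's x, white pointer to the white dot), 1.571 = on (clockwise seen from above, bar along the box's y, pointer to the green dot). A sprung detent resists with 0.24 N m at the ends, less towards 0.785, and beyond that throws it to the other end by itself
- switch_grip (a point): centre of the red handle's bar, on the turning axis, 90 mm above the bench; turns with the handle. x runs along the bar (60 mm long), y across it (13 mm thick); the bar stands 28 mm high, from 74 to 102 mm above the bench, on a red disc 60 mm across whose top is at 74 mm
- gate: fixed blast gate on an upright suction pipe: aluminium housing 150 x 150 mm, top 70 mm above the bench; round port 96 mm across inside a collar (106 mm across, rim 88 mm up); a blue spring tube 18 mm thick along each side, 87 mm from the middle. Origin on the bench under the port's centre; z up; the steel blade slides out along +x to open
- blade (a joint): how far the gate's blade is drawn out: 0 = shut (at the start), 0.05 = half open (its straight tail edge lies across the port's middle; two short red marks on its sides have just come out at the housing's edge), 0.1 = fully open. Springs pull it shut with 4.2 N at 0 rising by 140 N per m, so 11.2 N at half; about 0.6 N of friction besides
- knob: black round knob upright on the outer end of the blade, moving with it (it may also spin on its stud, to no effect): 26 mm across, black part 74 to 106 mm above the bench. Origin on its axis at its foot, 64 mm up, on a steel cross bar 196 mm wide, 12 mm along the travel. It is 119 mm along the gate's +x from the port's centre when shut; 31 mm clear of the housing then
- port (a point): centre of the gate's open round port, at the collar's rim, 88 mm above the bench; fixed
- hammer: bystander: hammer with wooden handle, 270 mm long, lying on the bench; origin under its middle
- spoon: bystander: carved wooden spoon 170 mm long lying on the bench; origin under its middle
- bowl: bystander: small wooden bowl, 96 mm across, 45 mm high; origin under its centre
- gouge: bystander: carving gouge 165 mm long with dark wooden handle, lying on the bench; origin under its middle

How it is judged:
By the outcome, as a careful person would: the job done as asked, in the order asked, and still so for the second after the job is handed in, while the arm keeps its last pose, push and grip.
It also fails if it takes over 48 s, if anything falls off the work surface, if the arm or the gripper's body presses on something with over 40 N, if the wrist force passes 120 N, or if a joint passes its speed limit or range.

## Working session

There is one attempt and no reset: what is moved stays moved. The work goes in short steps, Python scripts to look and compute and a tool call to move; the robot and the scene stay as the last step left them, time stands still between calls to the robot, and variables do not carry over. Pictures are saved under pics/ and viewed, at most 10 in all, crops included, and the job is handed in when it is done.

Besides the shell and the picture viewer there is one more tool, called after "Call:" as a command line: name --argument value ..., lists and objects as JSON in quotes. play_rows: Moves the arm, as the interface text tells. Shifts and turns lie within -1 to 1; 1 stands for 0.2 m of shift or pi/2 rad of turn. Its arguments: {"type":"object","properties":{"commands":{"type":"array","items":{"type":"array","items":{"type":"array","items":{"type":"number","minimum":-1,"maximum":1}}}},"grip_force":{"type":"number"}},"required":["commands"]}

```bash
mkdir -p pics
cat > h.py <<'E'
import numpy as np, cv2
from scipy.spatial.transform import Rotation as R
from bench import get_obs, viewer, r
def K(f):
    fl=240/np.tan(np.radians(f["fovy"])/2); return np.array([[fl,0,f["cx"]],[0,fl,f["cy"]],[0,0,1.]])
def w2c(f,o=None):
    if "world_to_cam" in f: return np.array(f["world_to_cam"])
    T=np.eye(4);T[:3,:3]=R.from_rotvec(o["orientation"]).as_matrix();T[:3,3]=o["tcp_pos"]
    return np.linalg.inv(T@np.array(f["hand_eye"]))
def onz(f,uv,z,o=None):
    uv=np.array(uv,float).reshape(-1,1,2)
    n=cv2.undistortPoints(uv,K(f),np.array(f["distortion"],float)).reshape(-1,2)
    M=np.linalg.inv(w2c(f,o)); d=np.c_[n[:,0],-n[:,1],-np.ones(len(n))]@M[:3,:3].T
    c=M[:3,3]; return c+d*((z-c[2])/d[:,2])[:,None]
def proj(f,P,o=None):
    P=np.atleast_2d(P); M=w2c(f,o); c=P@M[:3,:3].T+M[:3,3]
    c=c*[1,-1,-1]
    return cv2.projectPoints(c.reshape(-1,1,3),np.zeros(3),np.zeros(3),K(f),np.array(f["distortion"],float))[0].reshape(-1,2)
def save(f,n,box=None,s=1):
    p=f["pixels"][:,:,::-1]
    if box: p=p[box[1]:box[3],box[0]:box[2]]
    cv2.imwrite("pics/"+n,cv2.resize(p,None,fx=s,fy=s,interpolation=cv2.INTER_CUBIC))
E
python3 - <<'E'
from h import *
o=get_obs(); print({k:np.round(v,3).tolist() for k,v in o.items()})
f=viewer.grab_frame("top"); g=viewer.grab_frame("side"); save(f,"top1.png"); save(g,"side1.png")
for F in (f,g):
    print(F["fovy"],F["cx"],F["cy"],F["distortion"],np.round(np.linalg.inv(w2c(F))[:3,3],3))
    for t in ("isolator","switch","gate","blade","knob","hammer","spoon","bowl","gouge"):
        for d in viewer.trace(F,t)[:2]:
            ys,xs=np.nonzero(d["pixels"]); print(t,round(d["score"],2),d["rect"],xs.mean().round(1),ys.mean().round(1),len(xs))
E
```

```text
{'clock': 0.0, 'joints': [1.113, 0.478, 0.022, 1.556, -0.011, 1.109, -0.083], 'qvel': [0.001, 0.001, -0.001, -0.0, -0.0, 0.0, -0.001], 'tau': [0.001, -59.645, 1.608, -28.119, 0.012, 0.009, -0.0], 'tcp_pos': [0.231, -0.634, 0.23], 'orientation': [-3.092, -0.546, 0.001], 'contact_force': [0.502, 0.974, -0.126], 'moment': [0.014, -0.067, -0.036], 'gripper_force': 0.0, 'grip_width': 0.085}
55.634499481713576 319.37492704088874 234.1513127230927 [-0.09381769  0.          0.          0.          0.        ] [0.29  0.013 1.196]
isolator 0.74 [450.1, 284.8, 497.3, 390.5] 469.7 342.1 1377
isolator 0.6 [397.4, 230.1, 444.3, 287.8] 422.2 260.0 1606
switch 0.56 [410.2, 244.6, 438.4, 267.0] 424.8 257.6 437
gate 0.58 [207.0, 205.2, 298.0, 292.4] 246.7 248.6 5368
blade 0.85 [218.5, 204.7, 297.2, 280.1] 259.4 246.1 2309
hammer 0.67 [452.4, 284.4, 498.3, 390.4] 469.6 342.8 1472
spoon 0.83 [354.5, 133.1, 371.6, 190.5] 362.1 165.1 492
spoon 0.54 [136.1, 200.9, 169.1, 238.1] 153.8 219.0 1010
bowl 0.6 [137.3, 203.1, 171.6, 235.4] 153.5 219.0 915
bowl 0.53 [202.2, 206.1, 294.4, 293.3] 246.6 248.9 5667
gouge 0.74 [436.7, 153.7, 463.7, 205.4] 449.1 177.2 395
gouge 0.73 [451.3, 282.0, 497.0, 391.1] 469.7 342.7 1311
51.437195694987615 319.01867189205836 242.38868152549708 [-0.14384161  0.          0.          0.          0.        ] [0.305 0.885 0.816]
switch 0.9 [345.4, 170.6, 364.3, 192.2] 351.9 181.3 363
gate 0.94 [246.0, 254.5, 346.1, 355.8] 298.6 310.9 8064
blade 0.55 [259.4, 251.9, 347.7, 317.1] 300.3 286.7 2024
knob 0.5 [296.7, 251.9, 303.4, 267.8] 301.7 261.1 188
hammer 0.89 [374.2, 181.3, 468.0, 203.1] 423.9 189.1 879
spoon 0.94 [202.9, 209.2, 266.2, 229.4] 238.9 217.8 391
spoon 0.23 [245.4, 252.9, 343.0, 356.0] 298.4 311.4 7815
bowl 0.6 [320.8, 173.6, 376.5, 213.0] 350.3 194.4 1481
gouge 0.61 [252.7, 169.2, 307.4, 176.2] 279.7 173.4 340
```

View pics/top1.png

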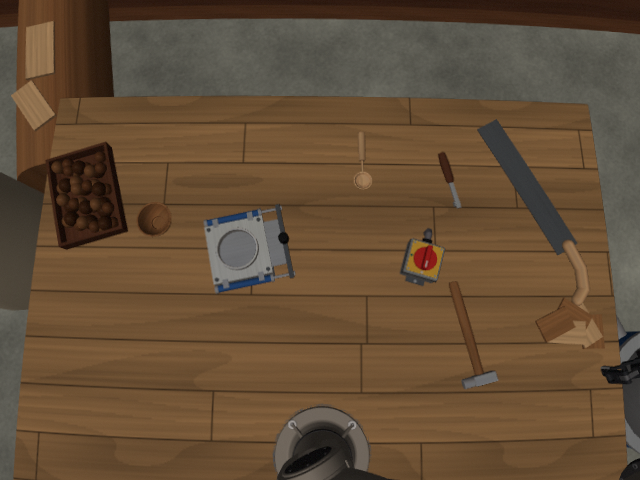

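View pics/side1.png

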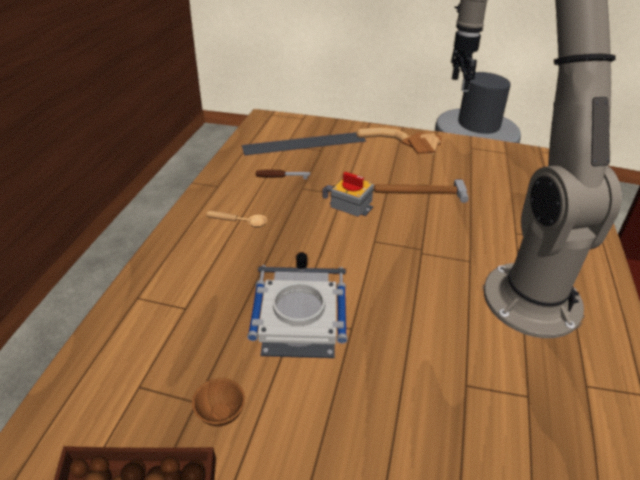

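The top view shows the gate at about (239,249) with its knob at (283,238), and the isolator at (424,260) with its conduit towards the top of the picture. The side view agrees. Next I'll measure both and zoom in.

Run:
```python
from h import *
f=viewer.grab_frame("top"); g=viewer.grab_frame("side")
def crop(F,b,s): return cv2.resize(F["pixels"][b[1]:b[3],b[0]:b[2],::-1],None,fx=s,fy=s,interpolation=cv2.INTER_CUBIC)
a=np.hstack([crop(f,(195,195,305,305),3.6),crop(f,(385,215,465,295),4.95)]); 
b=np.hstack([crop(g,(235,240,355,360),3.3),crop(g,(310,155,390,235),4.95)]); 
cv2.imwrite("pics/c1.png",np.vstack([cv2.resize(a,(600,300)),cv2.resize(b,(600,300))]))
def mask(F,box,lo,hi):
    h=cv2.cvtColor(F["pixels"],cv2.COLOR_RGB2HSV); m=cv2.inRange(h,np.array(lo),np.array(hi)); k=np.zeros_like(m); k[box[1]:box[3],box[0]:box[2]]=1; return m*k
def world(m,z,F): ys,xs=np.nonzero(m); return onz(F,np.c_[xs,ys],z)[:,:2]
for n,F,bi,bg in (("top",f,(390,220,460,295),(200,200,300,298)),("side",g,(315,160,390,220),(240,245,352,362))):
    p=world(mask(F,bi,(18,140,120),(35,255,255)),.068,F); r_=cv2.minAreaRect(p.astype(np.float32)*1000); print(n,"plate",r_,len(p))
    m=mask(F,bi,(0,150,80),(8,255,255))|mask(F,bi,(172,150,80),(180,255,255)); p=world(m,.085,F); print("red",p.mean(0),len(p))
    m=mask(F,bg,(100,120,40),(125,255,255)); p=world(m,.055,F); print("blue",cv2.minAreaRect(p.astype(np.float32)*1000),len(p))
    d=[t for t in viewer.trace(F,"knob")]
    if d: 
        ys,xs=np.nonzero(d[0]["pixels"]); print("knob",d[0]["score"],onz(F,[[xs.mean(),ys.mean()]],.09))
print("knob top", onz(f,[[283,238]],.106)); print("port", onz(f,[[238.5,249]],.088),onz(g,[[299,303]],.088))
for nm in ("spoon","gouge","hammer","bowl"):
    d=viewer.trace(f,nm)[0]; b=d["rect"]; print(nm,onz(f,[[b[0],b[1]],[b[2],b[3]]],.02)[:,:2].round(3).tolist())
print("conduit", onz(f,[[428,233]],.034))
```

```text
top plate ((483.669921875, -257.5748291015625), (78.87987518310547, 78.58316040039062), 73.53971862792969) 416
red [ 0.48309774 -0.25493908] 402
blue ((503.4163513183594, 216.57186889648438), (189.5595245361328, 133.1505889892578), 12.740236282348633) 471
knob 0.22 [[0.50734724 0.15914649 0.09      ]]
side plate ((485.0638427734375, -255.78848266601562), (82.26750183105469, 81.0058364868164), 73.63980865478516) 164
red [ 0.48529633 -0.24913021] 304
blue ((504.33905029296875, 215.81405639648438), (188.84228515625, 150.76132202148438), 12.887176513671875) 398
knob 0.59 [[0.52951255 0.10420565 0.09      ]]
knob top [[0.5247483  0.09818872 0.106     ]]
port [[0.49943738 0.20952191 0.088     ]] [[0.50034806 0.22442358 0.088     ]]
spoon [[0.85, -0.088], [0.681, -0.131]]
gouge [[0.799, -0.322], [0.64, -0.373]]
hammer [[0.425, -0.338], [0.15, -0.445]]
bowl [[0.637, 0.502], [0.538, 0.406]]
conduit [[ 0.55788399 -0.27769919  0.034     ]]
```

View pics/c1.png

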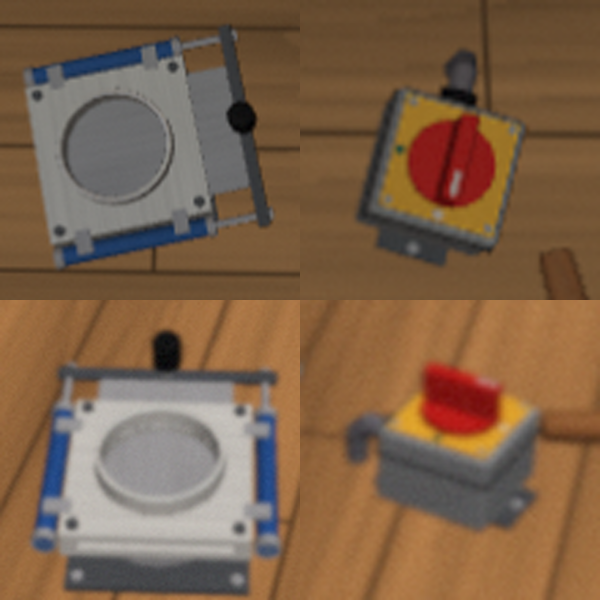

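The crops show the switch off, with its white pointer towards the near dot, and the gate shut. The isolator is at about (0.484, -0.257) with yaw -16.5°. The gate's +x heads about -77°, with the knob near (0.527, 0.100). I'll move above the isolator, then refine with the wrist camera.

Call:
play_rows --commands '[[[-1,0.075,-0.055,0,-0.067],[-1,0.15,-0.11,0,-0.133],[-1,0.225,-0.165,0,-0.2],[-1,0.3,-0.22,0,-0.267],[-1,0.375,-0.275,0,-0.333],[-1,0.45,-0.33,0,-0.4],[-1,0.525,-0.385,0,-0.467],[-1,0.6,-0.44,0,-0.533],[-1,0.675,-0.495,0,-0.6],[-1,0.75,-0.55,0,-0.667],[-1,0.825,-0.605,0,-0.733],[-1,0.9,-0.66,0,-0.8]]]' --grip_force 60

```text
clock: 2.4
tcp_pos: [0.3556, -0.4478, 0.2315]
orientation: [2.176, 2.266, -0.0]
contact_force: [-0.7, 0.7, -0.4]
grip_width: 0.0852
gripper_force: 0.0
```

Call:
play_rows --commands '[[[-1,0.0775,0.0567,0,-0.066],[-1,0.155,0.1133,0,-0.132],[-1,0.2325,0.17,0,-0.198],[-1,0.31,0.2267,0,-0.264],[-1,0.3875,0.2833,0,-0.33],[-1,0.465,0.34,0,-0.395],[-1,0.5425,0.3967,0,-0.461],[-1,0.62,0.4533,0,-0.527],[-1,0.6975,0.51,0,-0.593],[-1,0.775,0.5667,0,-0.659],[-1,0.8525,0.6233,0,-0.725],[-1,0.93,0.68,0,-0.79]]]'

```text
clock: 3.4
tcp_pos: [0.4849, -0.2571, 0.2315]
orientation: [0.453, 3.108, -0.001]
contact_force: [0.3, 0.6, 0.3]
grip_width: 0.0856
gripper_force: 0.0
```

```bash
cat >> h.py <<'E'
def togo(o,xyz,yhead):
    "row numbers (x,y,z,turn) to a world TCP target with tool y at heading yhead (deg)"
    M=R.from_rotvec(o["orientation"]).as_matrix(); d=M.T@(np.array(xyz)-o["tcp_pos"])/.2
    h=np.degrees(np.arctan2(M[1,1],M[0,1])); t=-((yhead-h+180)%360-180)/90
    return np.round([*d,t],3), round(h,2), M[:,2].round(3)
def hsv(F,lo,hi): return cv2.inRange(cv2.cvtColor(F["pixels"],cv2.COLOR_RGB2HSV),np.array(lo),np.array(hi))
def pts(F,m,z,o=None):
    n,l,s,c=cv2.connectedComponentsWithStats(m); k=1+np.argmax(s[1:,4]); ys,xs=np.nonzero(l==k)
    return onz(F,np.c_[xs,ys],z,o)[:,:2].astype(np.float32)
E
python3 - <<'E'
from h import *
o=get_obs(); f=viewer.grab_frame("wrist"); save(f,"w1.png"); print(o["clock"],o["tcp_pos"],o["joints"])
m=hsv(f,(18,140,90),(35,255,255)); p=pts(f,m,.068,o); print("plate",cv2.minAreaRect(p*1000),len(p))
m=hsv(f,(0,150,60),(8,255,255))|hsv(f,(172,150,60),(180,255,255)); p=pts(f,m,.08,o); print("red",p.mean(0),len(p))
print(togo(o,(.484,-.257,.14),73.5))
E
```

```text
3.4 [ 0.4849229  -0.25710734  0.23151192] [ 0.88675389  0.33523396 -0.63030071  1.82584273  0.22552235  1.05213978
  1.45161199]
plate ((483.7304382324219, -254.04629516601562), (79.17471313476562, 79.55789947509766), 74.14828491210938) 4844
red [ 0.4833553 -0.2539318] 4302
(array([ 0.005, -0.001,  0.458, -0.001]), np.float64(73.41), array([ 0., -0., -1.]))
```

View pics/w1.png

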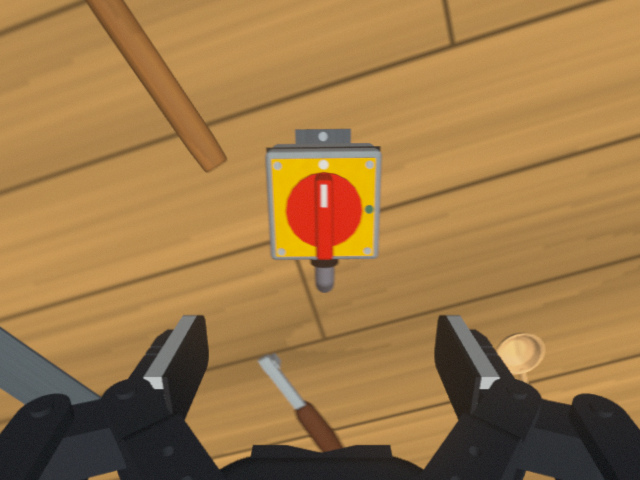

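The wrist view shows the handle bar upright in the picture at (323,215), midway between the fingers. The pointer is at the white dot (323,165) and the green dot is at (369,209). I'll go down and grip the bar.

Call:
play_rows --commands '[[[-1,0.003,0.003,0.13,0],[-1,0.006,0.006,0.27,0],[-1,0.006,0.006,0.4,0],[-1,0.006,0.006,0.52,0],[-0.4,0.006,0.006,0.62,0],[-0.2,0.006,0.006,0.7,0],[0,0.006,0.006,0.75,0],[0.1,0.006,0.006,0.765,0],[0.3,0.006,0.006,0.765,0],[0.4,0.006,0.006,0.765,0]]]' --grip_force 60

```text
clock: 4.28
tcp_pos: [0.4843, -0.2565, 0.0791]
orientation: [0.461, 3.106, -0.001]
contact_force: [0.3, -0.3, 0.1]
grip_width: 0.0258
gripper_force: 0.0
```

Call:
play_rows --commands '[[[0.6,0,0,0,0],[1,0,0,0,0],[1,0,0,0,0],[1,0,0,0,0],[1,0,0,0,0],[1,0,0,0,0]]]'

```text
clock: 4.78
tcp_pos: [0.4847, -0.256, 0.0796]
orientation: [0.459, 3.106, -0.001]
contact_force: [-0.5, 2.3, 6.1]
grip_width: 0.0117
gripper_force: 59.1
```

Gripped. Now I'll turn it clockwise.

Call:
play_rows --commands '[[[1,0,0,0,0.06],[1,0,0,0,0.13],[1,0,0,0,0.2],[1,0,0,0,0.27],[1,0,0,0,0.34],[1,0,0,0,0.41],[1,0,0,0,0.48],[1,0,0,0,0.55],[1,0,0,0,0.62],[1,0,0,0,0.69],[1,0,0,0,0.76],[1,0,0,0,0.83]]]'

```text
clock: 5.78
tcp_pos: [0.4837, -0.2566, 0.0796]
orientation: [2.257, 2.184, -0.001]
contact_force: [-2.6, 1.8, 7.8]
grip_width: 0.0118
gripper_force: 59.4
```

Call:
play_rows --commands '[[[1,0,0,0,0.06],[1,0,0,0,0.12],[1,0,0,0,0.17],[1,0,0,0,0.17]]]'

```text
clock: 6.12
tcp_pos: [0.4835, -0.2565, 0.0796]
orientation: [2.525, 1.868, -0.001]
contact_force: [-3.9, 0.9, 9.3]
grip_width: 0.0116
gripper_force: 59.8
```

Call:
play_rows --commands '[[[-1,0,0,0,0],[-1,0,0,0,0],[-1,0,0,0,0],[-1,0,0,0,0],[-1,0,0,-0.1,0],[-1,0,0,-0.25,0],[-1,0,0,-0.4,0],[-1,0,0,-0.55,0],[-1,0,0,-0.7,0],[-1,0,0,-0.76,0]]]'

```text
clock: 6.95
tcp_pos: [0.4854, -0.257, 0.2346]
orientation: [2.519, 1.868, 0.005]
contact_force: [0.4, -1.0, 0.7]
grip_width: 0.0854
gripper_force: 0.0
```

Run:
```python
from h import *
o=get_obs(); f=viewer.grab_frame("wrist"); save(f,"w2.png"); print(o["clock"],o["tcp_pos"],o["contact_force"])
print(togo(o,(.527,.10,.2),-77.2))
```

```text
6.95 [ 0.4854257  -0.25701294  0.23463405] [ 0.40062859 -0.99410379  0.66566414]
(array([ 1.769, -0.32 ,  0.17 ,  0.67 ]), np.float64(-16.88), array([ 0.006, -0.002, -1.   ]))
```

View pics/w2.png

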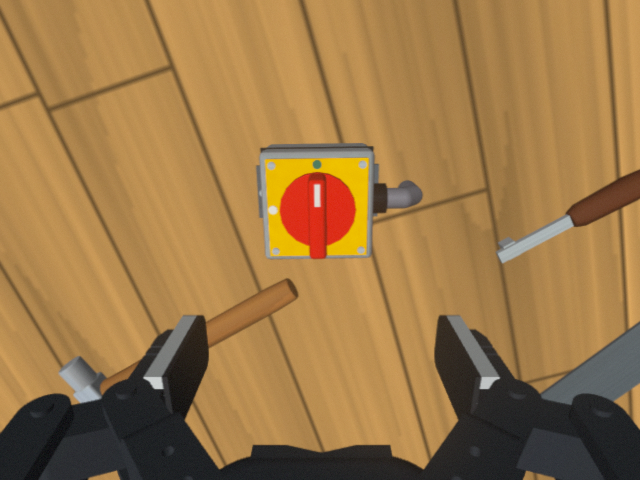

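The pointer (317,195) now points to the green dot (317,164), so the switch is on. I'll move to the gate.

Call:
play_rows --commands '[[[-1,0.05,-0.01,0,0.04],[-1,0.13,-0.025,0,0.1],[-1,0.21,-0.04,0,0.16],[-1,0.3,-0.055,0,0.22],[-1,0.39,-0.07,0,0.28],[-1,0.48,-0.087,0,0.34],[-1,0.57,-0.103,0,0.4],[-1,0.66,-0.12,0,0.46],[-1,0.75,-0.135,0,0.52],[-1,0.82,-0.148,0,0.58],[-1,0.88,-0.16,0,0.64],[-1,0.9,-0.163,0,0.67]]]'

```text
clock: 8.0
tcp_pos: [0.5046, -0.0721, 0.2296]
orientation: [-3.121, -0.348, 0.001]
contact_force: [0.3, -0.3, 0.1]
grip_width: 0.0854
gripper_force: 0.0
```

Run:
```python
from h import *
o=get_obs(); print(o["clock"],o["tcp_pos"],o["joints"].round(2))
print(togo(o,(.527,.10,.23),-77.2))
```

```text
8.0 [ 0.50456412 -0.07212326  0.2296137 ] [ 0.15  0.21 -0.15  1.94  0.04  0.99 -1.36]
(array([ 0.299, -0.815, -0.001, -0.001]), np.float64(-77.27), array([-0.001,  0.001, -1.   ]))
```

Call:
play_rows --commands '[[[-1,0.02,-0.06,0,0],[-1,0.06,-0.16,0,0],[-1,0.1,-0.28,0,0],[-1,0.15,-0.4,0,0],[-1,0.19,-0.52,0,0],[-1,0.23,-0.63,0,0],[-1,0.27,-0.73,0,0],[-1,0.29,-0.79,0,0],[-1,0.299,-0.815,0,0],[-1,0.299,-0.815,0,0]]]'

```text
clock: 8.83
tcp_pos: [0.5265, 0.0989, 0.2297]
orientation: [-3.121, -0.355, 0.001]
contact_force: [0.7, 0.2, 0.0]
grip_width: 0.0851
gripper_force: 0.0
```

Run:
```python
from h import *
o=get_obs(); f=viewer.grab_frame("wrist"); save(f,"w3.png"); print(o["clock"],o["tcp_pos"])
for t in ("knob","gate","blade"):
    for d in viewer.trace(f,t)[:2]:
        ys,xs=np.nonzero(d["pixels"]); print(t,d["score"],np.round(d["rect"]),xs.mean(),ys.mean(),onz(f,[[xs.mean(),ys.mean()]],.106,o))
m=hsv(f,(100,120,40),(125,255,255)); ys,xs=np.nonzero(m); print("blue",cv2.minAreaRect(onz(f,np.c_[xs,ys],.055,o)[:,:2].astype(np.float32)*1000))
print(proj(f,[[.527,.1,.106],[.5005,.216,.088]],o))
```

```text
8.8333 [0.5264803  0.09894094 0.22967502]
knob 0.55 [302. 192. 337. 240.] 319.91127098321346 215.40287769784172 [[0.53343914 0.10222842 0.106     ]]
gate 0.92 [ 51.  77. 336. 314.] 194.78328384279476 191.20958951965065 [[0.53102467 0.18849429 0.106     ]]
blade 0.67 [110.  72. 339. 311.] 239.06119725762665 199.19675148391846 [[0.53225924 0.15836215 0.106     ]]
blue ((500.547119140625, 221.98187255859375), (193.259033203125, 138.6160125732422), 12.87789249420166)
[[320.964975   224.79949068]
 [159.87704641 217.27542581]]
```

View pics/w3.png

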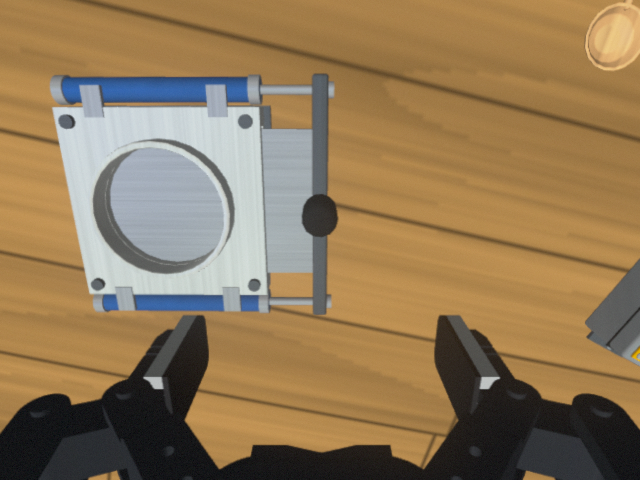

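The wrist view shows the knob at about (320,215), between the finger lines, and the port rim centred at about (163,206). The gate is still shut. I'll refine the knob position.

Run:
```python
from h import *
from scipy.optimize import minimize
o=get_obs(); f=viewer.grab_frame("wrist"); t=viewer.grab_frame("top"); s=viewer.grab_frame("side")
c=np.linspace(0,2*np.pi,24); ring=np.c_[np.cos(c),np.sin(c)]*.013
for n,F,box in (("wrist",f,(295,185,345,245)),("top",t,(272,228,296,250)),("side",s,(290,245,312,272))):
    g=F["pixels"].max(2); m=(g<45).astype(np.uint8); k=np.zeros_like(m); k[box[1]:box[3],box[0]:box[2]]=1; m*=k
    nn,l,st,_=cv2.connectedComponentsWithStats(m); m=(l==1+np.argmax(st[1:,4])); ys,xs=np.nonzero(m)
    b=np.array([xs.min(),ys.min(),xs.max()+1,ys.max()+1])
    def sil(xy):
        P=np.vstack([np.c_[ring+xy,np.full(24,z)] for z in (.074,.106)]); q=proj(F,P,o)+.5; return np.r_[q.min(0),q.max(0)]
    r_=minimize(lambda v:np.sum((sil(v)-b)**2),[.527,.1],method="Nelder-Mead"); print(n,b,sil(r_.x).round(1),r_.x.round(4),len(xs))
print("port",onz(f,[[163.5,206.5]],.088,o))
```

```text
wrist [310 199 312 200] [292.1 176.6 330.  222.2] [0.5404 0.1074] 2Traceback (most recent call last):
  File "<stdin>", line 7, in <module>
    return _wrapfunc(a, 'argmax', axis=axis, out=out, **kwds)
    return bound(*args, **kwds)
ValueError: attempt to get argmax of an empty sequence
```

Run:
```python
from h import *
from scipy.optimize import minimize
o=get_obs(); f=viewer.grab_frame("wrist"); t=viewer.grab_frame("top"); s=viewer.grab_frame("side")
c=np.linspace(0,2*np.pi,24); ring=np.c_[np.cos(c),np.sin(c)]*.013
for n,F,box in (("wrist",f,(295,185,345,245)),("top",t,(272,228,296,250)),("side",s,(290,245,312,272))):
    sub=F["pixels"].max(2)[box[1]:box[3],box[0]:box[2]]
    T=sub.min()+22; ys,xs=np.nonzero(sub<T); xs=xs+box[0]; ys=ys+box[1]
    b=np.r_[np.percentile(xs,1),np.percentile(ys,1),np.percentile(xs,99)+1,np.percentile(ys,99)+1]
    d=viewer.trace(F,"knob")
    for bb in [b]+[np.array(e["rect"]) for e in d[:1]]:
        def sil(xy):
            P=np.vstack([np.c_[ring+xy,np.full(24,z)] for z in (.074,.106)]); q=proj(F,P,o)+.5; return np.r_[q.min(0),q.max(0)]
        r_=minimize(lambda v:np.sum((sil(v)-bb)**2),[.527,.1],method="Nelder-Mead"); print(n,T,bb.round(1),sil(r_.x).round(1),r_.x.round(4),len(xs))
print("port",onz(f,[[163.5,206.5]],.088,o))
```

```text
wrist 64 [300. 195. 333. 235.] [297.8 191.9 335.2 238.1] [0.5299 0.1018] 1134
wrist 64 [298.5 196.1 333.1 239.8] [297.2 194.8 334.4 241.1] [0.5276 0.1018] 1134
top 101 [272. 228. 296. 250.] [278.2 232.5 289.6 245.4] [0.5267 0.0982] 528
top 101 [451.3 285.7 496.6 390.2] [466.6 332.6 481.5 343.7] [ 0.2871 -0.3652] 528
side 27 [298. 254. 306. 268.] [296.  251.5 308.  270.3] [0.5289 0.102 ] 101
port [[0.51002565 0.21207647 0.088     ]]
```

Run:
```python
from h import *
o=get_obs(); print(o["clock"],o["tcp_pos"],togo(o,(.5285,.1015,.079),-77.2))
```

```text
9.4833 [0.52678406 0.09759253 0.23035509] (array([ 0.013, -0.017,  0.757,  0.   ]), np.float64(-77.17), array([ 0., -0., -1.]))
```

Call:
play_rows --commands '[[[-0.3,0.01,-0.012,0.06,0],[0,0.01,-0.012,0.16,0],[0,0.01,-0.012,0.28,0],[0,0.01,-0.012,0.4,0],[0,0.01,-0.012,0.5,0],[0,0.01,-0.012,0.6,0],[0,0.01,-0.012,0.68,0],[0,0.01,-0.012,0.73,0],[0,0.01,-0.012,0.755,0],[0,0.01,-0.012,0.755,0]]]'

```text
clock: 10.32
tcp_pos: [0.5275, 0.1005, 0.0781]
orientation: [3.122, 0.352, -0.003]
contact_force: [0.1, -0.2, 0.1]
grip_width: 0.0429
gripper_force: 0.0
```

Run:
```python
from h import *
o=get_obs(); f=viewer.grab_frame("wrist"); save(f,"w4.png"); print(o["clock"],o["tcp_pos"],o["contact_force"],o["grip_width"])
```

```text
10.3167 [0.52748018 0.10051836 0.07812395] [ 0.1224627  -0.20458289  0.08038307] 0.042916472712136555
```

View pics/w4.png

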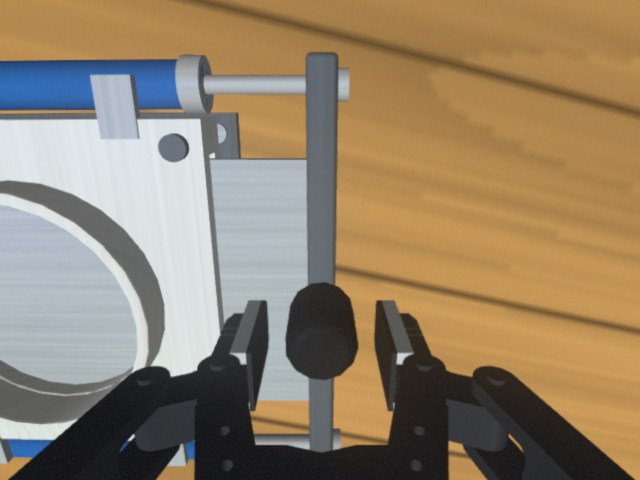

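The knob (322,335) sits midway between the pads at about (255,345) and (392,340). I'll close on it with 70 N.

Call:
play_rows --commands '[[[0.3,0,0,0,0],[0.6,0,0,0,0],[1,0,0,0,0],[1,0,0,0,0],[1,0,0,0,0],[1,0,0,0,0],[1,0,0,0,0]]]' --grip_force 70

```text
clock: 10.95
tcp_pos: [0.529, 0.1008, 0.0805]
orientation: [-3.122, -0.351, -0.003]
contact_force: [-1.8, -0.1, 5.9]
grip_width: 0.024
gripper_force: 68.8
```

Run:
```python
from h import *
o=get_obs(); print(o["clock"],o["tcp_pos"],o["contact_force"],o["grip_width"],o["gripper_force"],togo(o,np.array(o["tcp_pos"]),-77.2))
```

```text
10.95 [0.52898442 0.10084189 0.08047654] [-1.83261611 -0.1163187   5.86920165] 0.02404837316777021 68.79606653004885 (array([0., 0., 0., 0.]), np.float64(-77.16), array([ 0.002,  0.001, -1.   ]))
```

Call:
play_rows --commands '[[[1,0,0.01,0,0],[1,0,0.03,0,0],[1,0,0.055,0,0],[1,0,0.08,0,0],[1,0,0.11,0,0],[1,0,0.14,0,0],[1,0,0.165,0,0],[1,0,0.19,0,0],[1,0,0.21,0,0],[1,0,0.225,0,0],[1,0,0.23,0,0],[1,0,0.23,0,0]]]'

```text
clock: 11.95
tcp_pos: [0.5384, 0.0595, 0.0805]
orientation: [-3.118, -0.355, -0.002]
contact_force: [-4.4, 8.5, 7.5]
grip_width: 0.0231
gripper_force: 69.1
```

Run:
```python
from h import *
o=get_obs(); f=viewer.grab_frame("wrist"); t=viewer.grab_frame("top"); s=viewer.grab_frame("side")
print(o["clock"],o["tcp_pos"],o["contact_force"],o["grip_width"],o["gripper_force"])
u=np.array([.2215,-.975]); print("travel",(np.array(o["tcp_pos"])[:2]-[.529,.1008])@u)
def crop(F,b): return cv2.resize(F["pixels"][b[1]:b[3],b[0]:b[2],::-1],(400,400),interpolation=cv2.INTER_CUBIC)
cv2.imwrite("pics/c2.png",np.hstack([cv2.resize(f["pixels"][:,80:560,::-1],(400,400)),crop(s,(235,240,355,360))]))
```

```text
11.95 [0.53838464 0.05945798 0.08046568] [-4.41833371  8.53247811  7.49671854] 0.023123100027776948 69.12032257765532
travel 0.04238716633892512
```

View pics/c2.png

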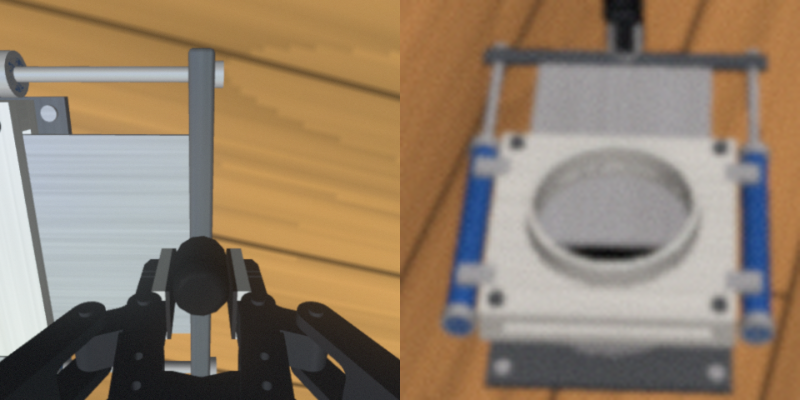

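The gate is about 42 mm out and the port is partly open. The red marks aren't out yet. I'll draw it a little further.

Call:
play_rows --commands '[[[1,0,0.01,0,0],[1,0,0.02,0,0],[1,0,0.03,0,0],[1,0,0.038,0,0],[1,0,0.038,0,0],[1,0,0.038,0,0]]]'

```text
clock: 12.6
tcp_pos: [0.5399, 0.0526, 0.0805]
orientation: [-3.117, -0.356, -0.002]
contact_force: [-4.9, 9.7, 7.9]
grip_width: 0.0234
gripper_force: 69.2
```

Run:
```python
from h import *
o=get_obs(); f=viewer.grab_frame("wrist"); t=viewer.grab_frame("top"); s=viewer.grab_frame("side")
print(o["clock"],o["tcp_pos"],o["contact_force"],o["grip_width"],o["gripper_force"])
u=np.array([.2215,-.975]); print("travel",(np.array(o["tcp_pos"])[:2]-[.529,.1008])@u)
for n,F in (("wrist",f),("top",t),("side",s)):
    m=hsv(F,(0,140,60),(7,255,255))|hsv(F,(173,140,60),(180,255,255)); k,l,st,c=cv2.connectedComponentsWithStats(m); print(n,[(st[i,4],c[i].round(0).tolist()) for i in range(1,k) if st[i,4]>3][:6])
def crop(F,b): return cv2.resize(F["pixels"][b[1]:b[3],b[0]:b[2],::-1],(400,400),interpolation=cv2.INTER_CUBIC)
cv2.imwrite("pics/c3.png",np.hstack([cv2.resize(f["pixels"][:,0:480,::-1],(400,400)),crop(s,(235,240,355,360))]))
```

```text
12.6 [0.53994039 0.05263533 0.08046533] [-4.93993205  9.74733764  7.87184566] 0.023424228741961317 69.16727017611265
travel 0.049383847380744195
wrist [(np.int32(308), [98.0, 178.0]), (np.int32(138), [134.0, 384.0])]
top [(np.int32(4), [264.0, 224.0]), (np.int32(409), [426.0, 259.0])]
side [(np.int32(6), [67.0, 13.0]), (np.int32(4), [77.0, 28.0]), (np.int32(4), [23.0, 33.0]), (np.int32(4), [29.0, 48.0]), (np.int32(4), [184.0, 48.0]), (np.int32(5), [74.0, 54.0])]
```

View pics/c3.png

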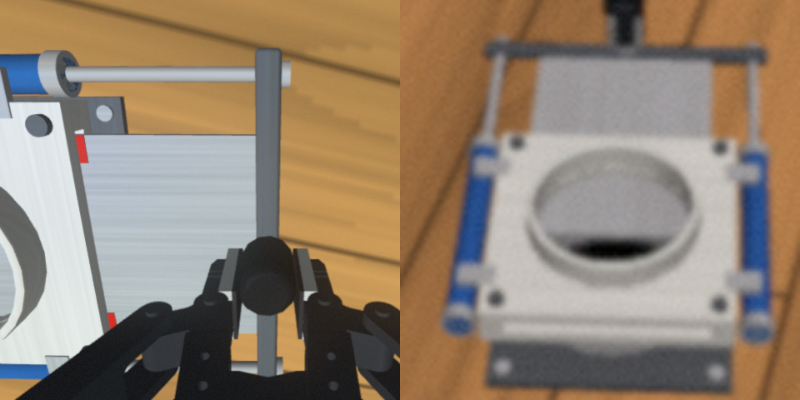

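The red marks at (82,148) and (112,320) have just come out at the housing's edge, so the gate is half open (travel 49–50 mm). I'll hold the pose for a moment and check that it's steady.

Call:
play_rows --commands '[[[1,0,0.001,0,0],[1,0,0.002,0,0],[1,0,0.002,0,0],[1,0,0.002,0,0],[1,0,0.002,0,0],[1,0,0.002,0,0],[1,0,0.002,0,0],[1,0,0.002,0,0]]]'

```text
clock: 13.42
tcp_pos: [0.5399, 0.0526, 0.0805]
orientation: [-3.117, -0.356, -0.002]
contact_force: [-4.4, 9.9, 7.7]
grip_width: 0.0233
gripper_force: 69.2
```

Run:
```python
from h import *
o=get_obs(); u=np.array([.2215,-.975]); tr=(np.array(o["tcp_pos"])[:2]-[.529,.1008])@u
f=viewer.grab_frame("wrist"); m=hsv(f,(0,140,60),(7,255,255))|hsv(f,(173,140,60),(180,255,255)); k,l,st,c=cv2.connectedComponentsWithStats(m); print(tr,o["grip_width"],o["gripper_force"],[(st[i,4],c[i].round(0).tolist()) for i in range(1,k) if st[i,4]>3])
if .047<tr<.053: print(r.hand_in())
```

```text
0.049378863535903005 0.02332859668484145 69.1741606593132 [(np.int32(308), [98.0, 178.0]), (np.int32(139), [134.0, 384.0])]
the job is handed in; nothing more can be done
None
```

I turned the isolator to on while the gate was still shut, then drew the gate half open (about 49 mm of 50). The job is handed in with the gripper still holding the knob steady; the bystander items were left alone.

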